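Crank the sample rack under the tube reader

TASK

Bring the sample rack under the tube reader: fit the loose crank fully down onto the leaning square drive shaft of the slide table, then wind it clockwise until the red pointer on the carriage lines up with the green pointer hanging from the reader. Move the carriage only with the crank, leave the crank seated on the shaft, and do not push the rack, the reader or the other things on the table around.

Things in the scene. Friction and masses are not known exactly. Their poses are not given: they have to be found in the camera images.
- crank: loose crank, 0.24 kg, first standing on the table on its open socket. Origin: centre of the socket's mouth, underside of the hub; z up the hub. Steel hub 34 x 34 mm, 26 mm long; square socket 18.6 mm wide, 26 mm deep, sides parallel to x and y. Steel arm on top (z = 26 to 36 mm), 26 mm wide, along +x from x = -17 to 74 mm, bearing the red handle at x = 60 mm
- grip_mid (a point): on the centre line of the crank's red handle, which stands parallel to the crank's z: diameter 20 mm, from 36 to 94 mm above the underside of the hub; this point is at 72 mm, and 60 mm from the crank's axis. The handle revolves freely about its own axis, so it can be held firmly while the crank goes round
- shaft_seat (a point): on the axis of the 16 mm square steel drive shaft, at the flat shoulder the hub rests on when fully fitted (crank origin here, crank z along this z). z is the shaft axis, pointing out of the gearbox, leaning 32 degrees from vertical toward the slide's +y (left); x and y are parallel to the square's sides and turn with it. The crank fits in any quarter turn, with 1.3 mm play each side
- drive_shaft (a joint): turn of the drive shaft in rad; grows clockwise as one looks at the shaft's end from outside. One full clockwise turn moves the carriage 24 mm toward the slide's -y (to the right seen from the robot). It turns stiffly, about 0.07 N m, and stays where it is left; 1.4 to 2.9 clockwise turns are needed
- slide: slide table fixed to the work surface: aluminium base 110 x 300 x 12 mm, origin under its centre, z up, carriage travel along y; a blue gearbox with the leaning shaft stands at its left (+y) end, x = -55 to 15 mm, y = 156 to 232 mm, about 90 mm high. The carriage with rack and tubes is 150 mm high
- rack_pointer (a point): tip of the small red pointer on the front edge of the carriage that carries the white sample rack; 45 mm high; it moves with the carriage along the slide's y
- read_mark (a point): lower tip of the green pointer hanging in front of the carriage from the reader, 51 mm above the table. Lined up: rack_pointer and read_mark have the same y in the slide's frame. z up, y along the slide's y
- reader: white tube reader: a post behind the slide and a head reaching over the rack, 215 mm high, fixed; origin on the table in line with the green pointer
- tape: bystander: roll of clear tape lying flat, diameter 46, 19 mm high, origin under its centre
- marker_pen: bystander: black marker, 136 mm long and 16 mm thick, lying; origin under its centre
- plaster: bystander: roll of white surgical tape, diameter 41, 25 mm high, origin under its centre
- carriage: the moving carriage of the slide with the white sample rack and five purple-capped tubes clamped on it; it reaches 150 mm high; origin at table height under its middle, z up
- block_mid (a point): centre of the crank's black flat grip block on top of the hub, 50 mm above its underside, on its axis: 34 mm along x, 20 mm along y, 28 mm high. Lift the crank here, pinched across y. Axes as the crank's
- shaft_tip (a point): end of the drive shaft, 23 mm out from the shoulder: 18 mm of square, then a 5 mm conical tip

How it is judged:
On the way, in this order (a step that is already met when the one before it is completed fails the run):
1. the crank is fitted fully down on the square shaft before the carriage has been moved (distance between crank and shaft_seat below 0.006 m and angle between the z axis of crank and the z axis of shaft_seat, either way round below 0.15 rad and distance of rack_pointer from where it was at the start of the episode below 0.008 m), for 0.2 s.
2. at least one full turn has been wound with the crank on the shaft (distance between crank and shaft_seat below 0.009 m and distance of rack_pointer from where it was at the start of the episode above 0.024 m), for 0.1 s.
At the end, for the whole second after the job is handed in: The red pointer is within 3 mm of the green pointer along the slide, the crank is still seated on the shaft (its socket's mouth within 7 mm of the shoulder, axes within 0.15 rad), and shaft and crank are at rest (y of rack_pointer in the frame of read_mark between -0.003 and 0.003 m and distance between crank and shaft_seat below 0.007 m and angle between the z axis of crank and the z axis of shaft_seat, either way round below 0.15 rad and velocity of joint drive_shaft between -0.1 and 0.1 rad/s and linear speed of crank below 0.02 m/s); the robot touches nothing.
It fails at once if the robot pushes the rack's carriage or the reader (contact force between any of the fingers, the arm and carriage above 5 N or contact force between any of the fingers, the arm and reader above 5 N).
It fails at once if a bystander is moved more than 3 cm (distance of any of tape, marker_pen, plaster from where it was at the start of the episode above 0.03 m).
It also fails if it takes over 72 s, if anything falls off the work surface, if the arm or the gripper's body presses on something with over 40 N, if the wrist force passes 120 N, or if a joint passes its speed limit or range.

ROBOT

A 6-joint arm with a two-finger parallel gripper is mounted at the origin on a cart in front of the work surface, level with it; the furniture and walls round the work are solid. World frame = base frame: x ahead of the robot, y to its left, z up, the work surface at z = 0. Lengths are in m, angles in rad, forces in N, time in s.
With the tool pointing down it reaches from about 0.35 to 1 m from the base axis. Payload 7.1 kg.
Tool frame: the origin (TCP) lies midway between the tips of the shut fingers; the grasp point (between the pads) lies 19 mm behind it (robot.grip_point_offset is the distance from the TCP to the grasp point, in m); z points along the fingers, y is the line along which they close (so a half turn about z gives the same grasp; the last joint's range is limited). The gripper opens to 85 mm and grips with 20 to 120 N. Pads are 22 mm wide; open, the fingers measure 114 mm over their backs; the gripper's body (76 mm by 85 mm) begins 54 mm behind the grasp point. The pads swing forward as they close: fully open they stand 13 mm farther back than shut.
Start: joints at [-0.019, 0.423, 1.63, -0, 1.089, -0.019], TCP at [0.625, 0, 0.231] pointing down, gripper open.
Joint ranges: [-3, 3], [-0.9, 2.11], [0.09, 2.58], [-1.31, 4.45], [0.11, 2.69], [-2.54, 2.54]. Speed limits (rad/s): [2.39, 2.39, 3.01, 3.14, 3.14, 3.14].

INTERFACE

Orientations are given as a unit quaternion [w, x, y, z].
In Python, from bench import robot gives the robot as it stands. The module is installed in compiled form; this text tells all that it offers.
- The arm moves only by the tool servo_tool, never from a script. Its argument "moves" is a list of rows, each an object of numbers: "tx", "ty", "tz": the shift along the world's x, y, z in mm; "twist": the turn about the world's z in degrees. In form: [{"tx": .., "ty": .., "tz": .., "twist": ..}, ...]. A call has 1 to 20 rows; each row shifts and turns the commanded pose from where the row before left it; what a row does not reach is not made up. A row lasts 1/8 s, in which the tool goes at most 62.5 mm and 10.7 degrees, less where a joint would pass 70% of its speed; a pose out of reach is approached as far as the arm can. A call with a gripper value outside its range is refused whole. "grip" is the finger opening in mm, from 0 to 85.4, set as the call begins (left out, the last holds). The fingers move at their own pace and stop on an object; "grip_force" is the grip in N (left out, the last holds). Time passes only in rows, so rows that do not move let the fingers close. It gives the time, the measured TCP pose, the force, the opening and the grip force at its end, in the units of the state.
- robot.read_state(): the state, without advancing time (a new reading comes with each control period).
- robot.grab_frame(name): name is "scene" or "side" or "wrist"; returns a dict with "color" (480x640x3 uint8, blue, green, red), "camera_matrix" (3x3 intrinsics, pixels), "R" (3x3) and "t" (3): a world point X has camera coordinates R X + t; the wrist camera has in their place "T_tool_cam" (4x4, takes a point from camera to tool coordinates, whose origin is the TCP and whose axes are the flange's). Camera axes: x right, y down, z forward; pixel columns grow to the right and rows downward; lengths in m; the calibration is good to about 2 mm. The wrist camera is an equidistant fisheye: a pixel r from the principal point sees the ray r / f radians off the axis. A picture is of the moment at which its call begins: read the wrist's pose just before it. There is no depth.
- robot.sign_off(): hands the job in; it is judged then, once.
The state is a dict: "clock": time; "joints": joint angles; "dq": joint speeds; "effort": joint torques, N m; "eef_pos": TCP position; "orientation": TCP orientation; "wrist_force": force on the tool from outside, world axes, zero at the start; "torque": the same for the moment, N m; "opening": opening from 0.0 (shut) to 1.0 (fully open); "grip_force": force on a finger pad.
Only numpy, scipy, OpenCV 4.12 (cv2) and the standard library are available. Lean on these libraries where they do the work, as an engineer would, in place of code of your own. Each camera call takes 0.05 s, during which the arm holds its last target. There are 200 camera calls.

## Working session

There is one attempt and no reset: what is moved stays moved. The work goes in short steps, Python scripts to look and compute and a tool call to move; the robot and the scene stay as the last step left them, time stands still between calls to the robot, and variables do not carry over. Pictures are saved under pics/ and viewed, at most 10 in all, crops included, and the job is handed in when it is done.

Besides the shell and the picture viewer there is one more tool, called after "Emit:" as a command line: name --argument value ..., lists and objects as JSON in quotes. servo_tool: Moves the arm, as the interface text tells. Its arguments: {"type":"object","properties":{"moves":{"type":"array","items":{"type":"object","properties":{"tx":{"type":"number"},"ty":{"type":"number"},"tz":{"type":"number"},"twist":{"type":"number"}}}},"grip":{"type":"number"},"grip_force":{"type":"number"}},"required":["moves"]}

```bash
mkdir -p pics; cat > h.py <<'E'
from bench import robot
import numpy as np, cv2
from scipy.spatial.transform import Rotation as Rn
def q2R(q): return Rn.from_quat([q[1],q[2],q[3],q[0]]).as_matrix()
def grab(n,save=None):
    s=robot.read_state(); f=robot.grab_frame(n); f['s']=s
    if save: cv2.imwrite('pics/'+save,f['color'])
    return f
def ray(f,u,v):
    K=f['camera_matrix']
    if 'R' in f:
        d=np.linalg.solve(K,[u,v,1.]); return -f['R'].T@f['t'], f['R'].T@d/np.linalg.norm(d)
    x=(u-K[0,2])/K[0,0]; y=(v-K[1,2])/K[1,1]; r=np.hypot(x,y)+1e-12
    d=np.array([x/r*np.sin(r),y/r*np.sin(r),np.cos(r)]); T=f['T_tool_cam']; R=q2R(f['s']['orientation'])
    return R@T[:3,3]+np.array(f['s']['eef_pos']), R@T[:3,:3]@d
def onz(f,u,v,z):
    o,d=ray(f,u,v); return o+d*(z-o[2])/d[2]
def tri(rs):
    A=np.zeros((3,3));b=np.zeros(3)
    for o,d in rs:
        P=np.eye(3)-np.outer(d,d);A+=P;b+=P@o
    X=np.linalg.solve(A,b); return X,[np.linalg.norm((np.eye(3)-np.outer(d,d))@(X-o)) for o,d in rs]
def proj(f,X):
    if 'R' in f:
        c=f['R']@np.array(X)+f['t']; p=f['camera_matrix']@c; return p[:2]/p[2]
    R=q2R(f['s']['orientation']);T=f['T_tool_cam'];K=f['camera_matrix']
    c=T[:3,:3].T@(R.T@(np.array(X)-f['s']['eef_pos'])-T[:3,3]); th=np.arccos(c[2]/np.linalg.norm(c)); p=c[:2]/np.linalg.norm(c[:2])*th
    return np.array([K[0,0]*p[0]+K[0,2],K[1,1]*p[1]+K[1,2]])
E
python3 - <<'E'
from h import *
for n in ['scene','side','wrist']:
    f=grab(n,n+'0.png')
    if 'R' in f: print(n,-f['R'].T@f['t'],f['R'][2],f['camera_matrix'][0])
    else: print(f['T_tool_cam'],f['camera_matrix'])
print(f['s'])
E
```

```text
scene [-0.29826289  0.61655707  0.60571557] [ 0.7690552  -0.39554797 -0.50209153] [475.40586977   0.         314.74027311]
side [ 0.09358882 -0.6490253   0.92324484] [ 0.33417518  0.67911888 -0.65354762] [611.89031533   0.         325.97218232]
[[-8.62581609e-04 -9.64577185e-01 -2.63799376e-01  6.70357615e-02]
 [ 9.99999524e-01 -7.11496400e-04 -6.68265430e-04  1.48221291e-03]
 [ 4.56901280e-04 -2.63799827e-01  9.64577339e-01 -1.42485174e-01]
 [ 0.00000000e+00  0.00000000e+00  0.00000000e+00  1.00000000e+00]] [[371.64829954   0.         316.21505552]
 [  0.         371.64829954 245.8477766 ]
 [  0.           0.           1.        ]]
{'clock': 0.1, 'joints': array([-1.90194171e-02,  4.23778456e-01,  1.63059632e+00, -1.81041716e-05,
        1.08860587e+00, -1.89950344e-02]), 'dq': array([ 1.63324419e-03, -2.75670163e-03, -3.51321463e-03,  8.07340543e-04,
       -5.95986265e-04, -1.28575823e-05]), 'effort': array([ 5.57094211e-05, -5.58422327e+01, -2.82446283e+01, -1.17158891e-05,
        3.01709355e-03, -1.51726192e-05]), 'eef_pos': array([6.24512677e-01, 1.80242148e-05, 2.30621444e-01]), 'orientation': array([-4.94404025e-04,  7.07112259e-01,  7.07100962e-01, -4.87086259e-04]), 'wrist_force': array([-0.33936971, -0.10133276, -0.40092478]), 'torque': array([-0.01162526, -0.02379091,  0.00440879]), 'grip_force': 0.0, 'opening': 1.0029702583118367}
```

View pics/scene0.png

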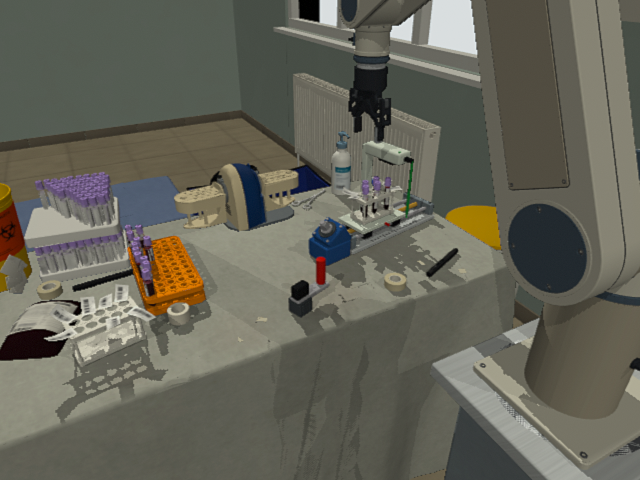

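View pics/side0.png

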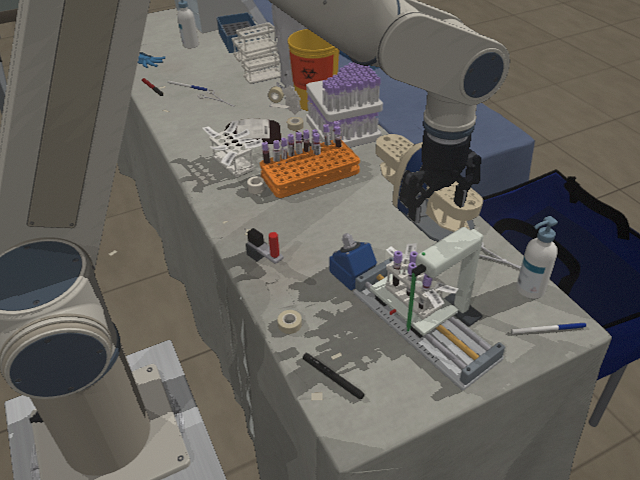

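View pics/wrist0.png

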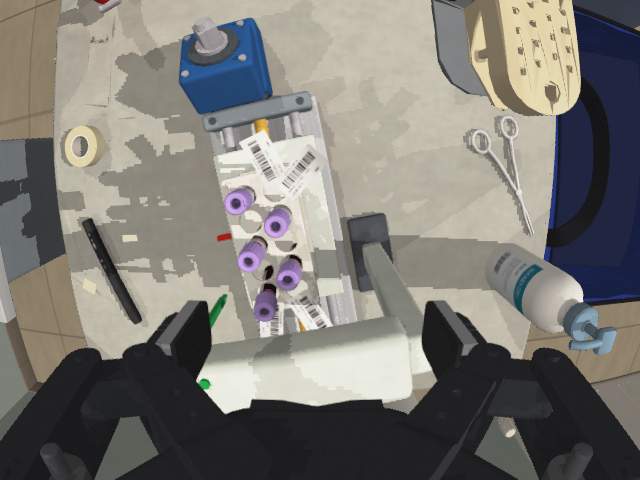

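```bash
python3 - <<'E'
from h import *
a=grab('scene');b=grab('side')
im=cv2.resize(a['color'][190:325,270:470],None,fx=3,fy=3,interpolation=cv2.INTER_CUBIC)
im2=cv2.resize(b['color'][215:375,230:430],None,fx=3,fy=3,interpolation=cv2.INTER_CUBIC)
c=np.zeros((540,800,3),np.uint8)
im=cv2.resize(im,(400,270));im2=cv2.resize(im2,(400,320))
c[:270,:400]=im;c[:320,400:]=im2
cv2.imwrite('pics/c1.png',c)
for nm,p,q in [('handle top',(321,259),(273,235)),('block',(300,287),(256,235)),('shaft',(326,223),(348,237)),('green low',(408,212),(409,328)),('redptr',(401,211),(391,311))]:
    print(nm,tri([ray(a,*p),ray(b,*q)]))
for f in(a,b):
  h=cv2.cvtColor(f['color'],cv2.COLOR_BGR2HSV)
  for nm,lo,hi in [('red',(0,150,60),(6,255,255)),('green',(50,120,40),(75,255,255))]:
    m=cv2.inRange(h,lo,hi); n,l,st,ce=cv2.connectedComponentsWithStats(m)
    print(nm,[(list(map(int,s))) for s in st[1:] if s[4]>6 and 150<s[1]<350])
E
```

```text
handle top (array([0.40908152, 0.23964326, 0.09125311]), [np.float64(0.0009980019002399415), np.float64(0.0009980019002400623)])
block (array([0.39071569, 0.29639191, 0.05382656]), [np.float64(0.001448704365068042), np.float64(0.0014487043650682247)])
shaft (array([0.53902227, 0.15888286, 0.09233851]), [np.float64(0.0029363212574791487), np.float64(0.002936321257478967)])
green low (array([ 0.53735417, -0.0758568 ,  0.06250563]), [np.float64(0.0001423705978148281), np.float64(0.00014237059781498982)])
redptr (array([ 0.52043546, -0.04003041,  0.08139749]), [np.float64(8.333779957182981e-05), np.float64(8.333779957186006e-05)])
red [[10, 206, 8, 14, 25], [17, 221, 3, 6, 11], [385, 223, 5, 3, 11], [21, 235, 3, 6, 11], [316, 257, 9, 28, 216]]
green [[406, 161, 7, 57, 125]]
red [[269, 232, 10, 26, 200], [390, 309, 6, 6, 18]]
green [[407, 273, 9, 58, 161]]
```

View pics/c1.png

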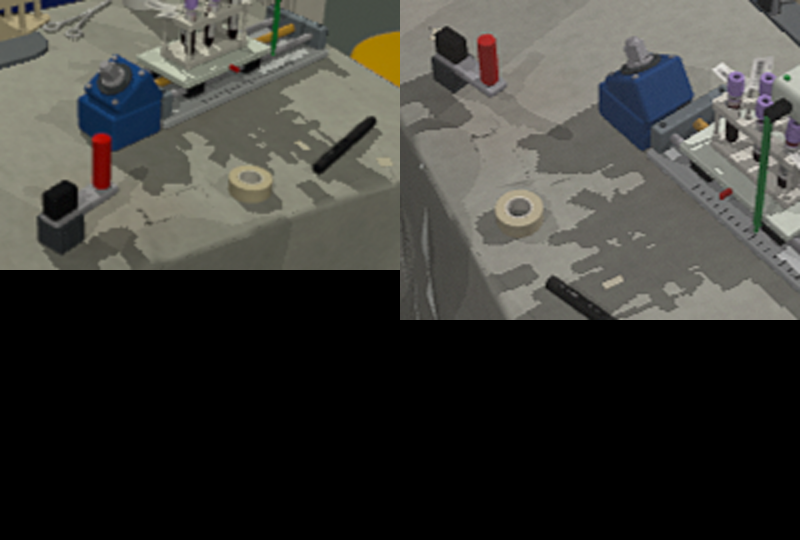

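Emit:
servo_tool --moves '[{"tz": 50}, {"tz": 20, "ty": 40}, {"tx": -40, "ty": 50}, {"tx": -45, "ty": 40}, {"tx": -40, "ty": 40}, {}, {}]'

```text
$.moves[0]: bad value
```

```bash
python3 - <<'E'
from h import *
f=grab('wrist','w1.png'); s=f['s']; print(s['clock'],s['eef_pos'])
np.save('w1s.npy',np.r_[s['eef_pos'],s['orientation']])
E
```

```text
0.25 [6.24717386e-01 3.15455470e-05 2.30931614e-01]
```

View pics/w1.png

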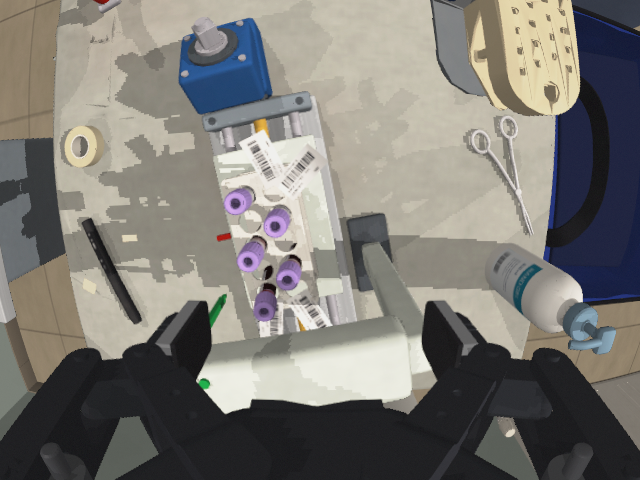

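Emit:
servo_tool --moves '[{"tx": 0, "ty": 0, "tz": 50, "twist": 0}, {"tx": 0, "ty": 40, "tz": 20, "twist": 0}, {"tx": -40, "ty": 50, "tz": 0, "twist": 0}, {"tx": -45, "ty": 40, "tz": 0, "twist": 0}, {"tx": -40, "ty": 40, "tz": 0, "twist": 0}, {"tx": 0, "ty": 0, "tz": 0, "twist": 0}, {"tx": 0, "ty": 0, "tz": 0, "twist": 0}]'

```text
clock: 1.18
eef_pos: [0.5013, 0.1689, 0.3016]
orientation: [0.0, 0.707, 0.707, 0.0]
wrist_force: [0.1, -0.3, 0.3]
opening: 0.999
grip_force: 0.0
```

```bash
python3 - <<'E'
from h import *
f=grab('wrist','w2.png'); s=f['s']; print(s['clock'],s['eef_pos'])
E
```

```text
1.175 [0.50128772 0.16893735 0.30163533]
```

View pics/w2.png

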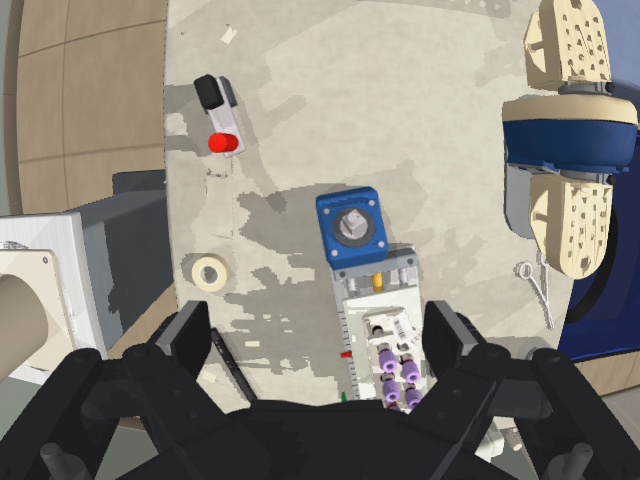

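```bash
python3 - <<'E'
from h import *
c=cv2.imread('pics/w2.png')
z=lambda x,y:cv2.resize(c[y:y+100,x:x+100],(400,400),interpolation=cv2.INTER_CUBIC)
cv2.imwrite('pics/c2.png',np.hstack([z(170,65),z(305,175)]))
E
```

```text
(no output)
```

View pics/c2.png

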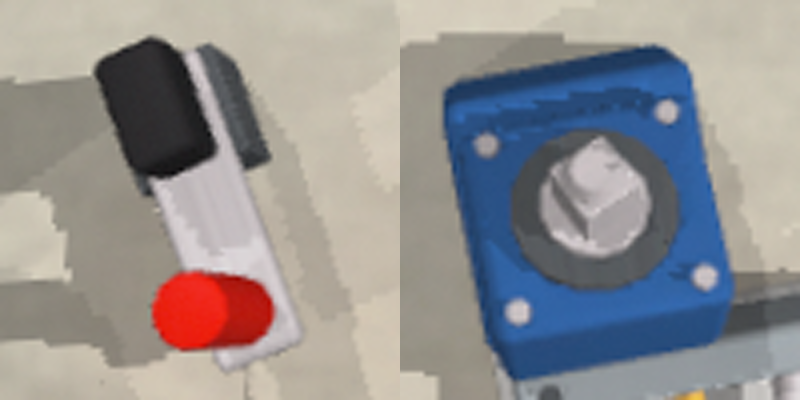

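```bash
python3 - <<'E'
from h import *
a=grab('scene');b=grab('side');w=grab('wrist'); c=lambda x,y:(170+x/4,65+y/4); d=lambda x,y:(305+(x-400)/4,175+y/4)
ang=lambda v:np.degrees(np.arctan2(v[1],v[0]))
# slide direction
p=onz(w,336,275,.012);q=onz(w,351,395,.012);print('slide y',p,q,ang(p-q))
p=onz(w,414,250,.012);q=onz(w,428,312,.012);print('slide y r',p,q,ang(p-q))
T,r=tri([ray(a,328.5,220),ray(b,345.5,235),ray(w,*d(600,178))]);print('tip',T,r)
H,r=tri([ray(a,321,259),ray(b,273,234),ray(w,*c(192,311))]);print('htop',H,r, onz(w,*c(192,311),.094))
B=onz(w,*c(155,108),.05);print('block',B)
L=[onz(w,*c(*k),.036) for k in[(158,190),(222,366),(190,50),(302,335)]]
print('arm',L,ang(L[1]-L[0]),ang(L[3]-L[2]), 'end',ang(L[3]-L[1])+90)
# shaft corners
E=[(552,185),(605,137),(648,180),(597,215)]
for th in (105,108,111):
  u=np.array([np.cos(np.radians(th)),np.sin(np.radians(th)),0]); ax=np.sin(np.radians(32))*u+np.array([0,0,np.cos(np.radians(32))])
  xs=np.cross(u,[0,0,1]); ys=np.cross(ax,xs)
  P=[]
  for k in E:
    o,dd=ray(w,*d(*k)); P.append(o+dd*((T-o)@ax)/(dd@ax))
  P2=[np.array([(p-T)@xs,(p-T)@ys])*1000 for p in P]
  print(th,np.round(P2,1),[round(ang(P2[(i+1)%4]-P2[i]),1) for i in range(4)])
E
```

```text
slide y [0.52729442 0.07965231 0.012     ] [ 0.55274554 -0.10667574  0.012     ] 97.77806960696374
slide y r [0.62388041 0.11143128 0.012     ] [0.65064144 0.02596016 0.012     ] 107.3853531475639
tip [0.53605833 0.16081997 0.09956777] [np.float64(0.007690716517626536), np.float64(0.0012474202085148455), np.float64(0.006981172035366392)]
htop [0.40921235 0.2407547  0.09214765] [np.float64(0.0021236711940552763), np.float64(0.001782533731477384), np.float64(0.000564704573759049)] [0.4098973  0.24125558 0.094     ]
block [0.38840311 0.29830113 0.05      ]
arm [array([0.38509149, 0.2770034 , 0.036     ]), array([0.40266408, 0.22646773, 0.036     ]), array([0.39441825, 0.31652112, 0.036     ]), array([0.42561095, 0.23423679, 0.036     ])] -70.82608609209598 -69.23906974537734 end 108.70443082152916
105 [[-6.2  6.3]
 [ 9.1 14.8]
 [16.2  1.4]
 [ 2.2 -3.9]] [np.float64(28.9), np.float64(-62.1), np.float64(-159.3), np.float64(129.8)]
108 [[-5.9  6.6]
 [ 9.8 14.2]
 [16.2  0.5]
 [ 2.1 -4. ]] [np.float64(25.9), np.float64(-64.8), np.float64(-162.3), np.float64(127.0)]
111 [[-5.6  6.9]
 [10.4 13.7]
 [16.2 -0.3]
 [ 1.9 -4.1]] [np.float64(22.9), np.float64(-67.5), np.float64(-165.4), np.float64(124.3)]
```

Emit:
servo_tool --moves '[{"tx": 0, "ty": 10, "tz": -40, "twist": 0}, {"tx": 0, "ty": 14, "tz": -40, "twist": 0}, {"tx": 0, "ty": 0, "tz": -40, "twist": 0}, {"tx": 0, "ty": 0, "tz": -10, "twist": 0}, {"tx": 0, "ty": 0, "tz": 0, "twist": 0}]'

```text
clock: 2.0
eef_pos: [0.5014, 0.1924, 0.1713]
orientation: [-0.0, 0.707, 0.707, -0.0]
wrist_force: [0.9, -0.3, -0.1]
opening: 1.002
grip_force: 0.0
```

```bash
python3 - <<'E'
from h import *
a=grab('scene');b=grab('side');w=grab('wrist','w3.png'); print(w['s']['eef_pos'])
np.save('w3.npy',np.r_[w['s']['eef_pos'],w['s']['orientation']])
p=proj(w,[.537,.16,.1]);print(p); x,y=int(p[0])-50,int(p[1])-55; print(x,y)
z=lambda im,x,y,wd,h,W,H:cv2.resize(im[y:y+h,x:x+wd],(W,H),interpolation=cv2.INTER_CUBIC)
A=z(a['color'],305,205,50,50,300,300);B=z(b['color'],325,220,50,50,300,300);C=z(w['color'],x,y,100,120,500,600)
cv2.imwrite('pics/c3.png',np.hstack([np.vstack([A,B]),C]))
E
```

```text
[0.50216839 0.19286086 0.17268346]
[368.43329964 307.75054994]
318 252
```

View pics/c3.png

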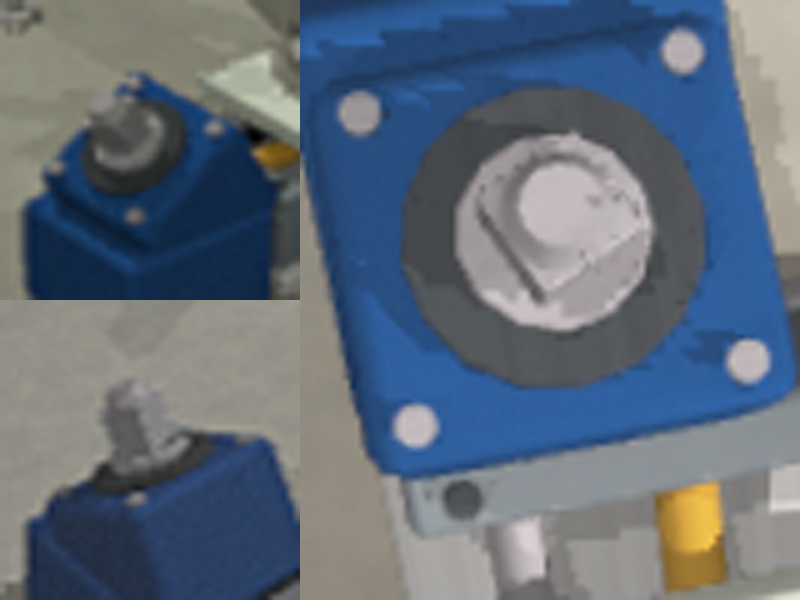

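```bash
python3 - <<'E'
from h import *
from scipy.optimize import least_squares
a=grab('scene');b=grab('side');w=grab('wrist'); d=lambda x,y:(318+(x-300)/5,252+y/5)
s=np.load('w3.npy'); w['s']['eef_pos']=s[:3];w['s']['orientation']=s[3:]
ang=lambda v:np.degrees(np.arctan2(v[1],v[0]))
T,r=tri([ray(a,322.8,221.7),ray(b,345.8,234.2),ray(w,*d(565,205))]);print('tip',T,r)
rs=[ray(a,305+130/6,205+137/6),ray(b,325+148/6,220+160/6),ray(w,*d(553,232))]
S,r=tri(rs);print('seat approx',S,r,(T-S)*1000)
for th in (100,102,104,106,108):
  u=np.array([np.cos(np.radians(th)),np.sin(np.radians(th)),0]); ax=np.sin(np.radians(32))*u+np.array([0,0,np.cos(np.radians(32))])
  xs=np.cross(u,[0,0,1]); ys=np.cross(ax,xs); O=T-.023*ax
  def pl(k,off):
    o,dd=ray(w,*d(*k)); P=o+dd*((O+off*ax-o)@ax)/(dd@ax)-O; return np.array([P@xs,P@ys])*1000
  q=[pl(k,-.008) for k in[(360,112),(682,52),(748,360),(415,427)]]
  e=[pl(k,.018) for k in[(480,207),(543,300),(645,225)]]
  print(th,'bolts',[round(ang(q[(i+1)%4]-q[i]),1) for i in range(4)],'mid',np.mean(q,0),'edges',[ang(e[1]-e[0]),ang(e[2]-e[1])],np.linalg.norm(e[2]-e[1]), 'disc',pl((553,232),0),'tip',pl((565,205),.023))
  print('   seat',O)
E
```

```text
tip [0.53888311 0.16714365 0.09568364] [np.float64(0.001763214841400905), np.float64(0.0012989596417688181), np.float64(0.0011982655710762176)]
seat approx [0.54134186 0.15387663 0.07339107] [np.float64(0.001133622971713147), np.float64(0.0007409974157398181), np.float64(0.0011063361485932396)] [-2.4587447  13.2670162  22.29257346]
100 bolts [np.float64(0.7), np.float64(-89.1), np.float64(-178.8), np.float64(90.6)] mid [0.11652083 1.47973192] edges [np.float64(-66.05963675706414), np.float64(26.185837979810017)] 16.72218221291671 disc [-0.27940276  1.06315282] tip [0.23486525 1.19045329]
   seat [0.54099956 0.15514067 0.07617853]
102 bolts [np.float64(-1.3), np.float64(-90.8), np.float64(179.4), np.float64(88.9)] mid [-0.45397276  1.48509179] edges [np.float64(-67.79130324285418), np.float64(24.42691397759297)] 16.684231356721153 disc [-0.67262806  1.07841037] tip [0.26964689 1.18230581]
   seat [0.54141717 0.15522185 0.07617853]
104 bolts [np.float64(-3.2), np.float64(-92.5), np.float64(177.7), np.float64(87.2)] mid [-1.02344319  1.50886173] edges [np.float64(-69.51379537923542), np.float64(22.65963997618339)] 16.65108514713231 disc [-1.06498663  1.10622879] tip [0.30419986 1.17304995]
   seat [0.54183169 0.15531754 0.07617853]
106 bolts [np.float64(-5.1), np.float64(-94.2), np.float64(175.9), np.float64(85.5)] mid [-1.5916863   1.55097509] edges [np.float64(-71.22806388530053), np.float64(20.884388190498697)] 16.622927497293684 disc [-1.45632152  1.14656246] tip [0.33851016 1.16269329]
   seat [0.54224262 0.15542765 0.07617853]
108 bolts [np.float64(-7.0), np.float64(-95.8), np.float64(174.2), np.float64(83.8)] mid [-2.15849936  1.61137452] edges [np.float64(-72.93508725081506), np.float64(19.10158159432688)] 16.59993367269155 disc [-1.84647662  1.19937108] tip [0.37256382 1.15124293]
   seat [0.54264945 0.15555204 0.07617853]
```

Emit:
servo_tool --moves '[{"tx": -16, "ty": 15, "tz": 0, "twist": -10}, {"tx": -16, "ty": 15, "tz": 0, "twist": -10}, {"tx": -16, "ty": 15, "tz": 0, "twist": -10}, {"tx": -16, "ty": 15, "tz": 0, "twist": -10}, {"tx": -16, "ty": 15, "tz": 0, "twist": -10}, {"tx": -16, "ty": 15, "tz": -20, "twist": -10}, {"tx": -17, "ty": 15, "tz": -30, "twist": -10}, {"tx": 0, "ty": 0, "tz": 0, "twist": 0}, {"tx": 0, "ty": 0, "tz": 0, "twist": 0}]' --grip 55 --grip_force 40

```text
clock: 3.42
eef_pos: [0.3888, 0.2981, 0.1222]
orientation: [-0.0, 0.985, 0.175, 0.001]
wrist_force: [0.7, 0.3, -0.6]
opening: 0.645
grip_force: 0.0
```

```bash
python3 - <<'E'
from h import *
w=grab('wrist','w4.png');s=w['s'];print(s['clock'],s['eef_pos'],s['joints'].round(2),s['opening'])
R=q2R(s['orientation']);print('tool y yaw',np.degrees(np.arctan2(R[1,1],R[0,1])))
# red handle top and black block in view
h=cv2.cvtColor(w['color'],cv2.COLOR_BGR2HSV);m=cv2.inRange(h,(0,150,60),(6,255,255))
n,l,st,ce=cv2.connectedComponentsWithStats(m);print([(list(map(int,q)),c.round(0)) for q,c in zip(st[1:],ce[1:]) if q[4]>100])
for z in(.036,.094):print(z,proj(w,[.41,.2413,z]),proj(w,[.3893,.298,.064]))
# target errors
def Rt(a,th0=0):
    L=np.radians(32);xs=np.array([1,0,0]);ax=np.array([0,np.sin(L),np.cos(L)]);ys=np.cross(ax,xs);a=np.radians(a)
    x=np.cos(a)*xs+np.sin(a)*ys;return np.c_[x,np.cross(ax,x),ax]
for psi in(14,16,18,20,22,24):
  for tau in(28,30,32):
    p,t=np.radians([psi,tau]);x=np.array([np.cos(p),np.sin(p),0]);hh=np.array([-np.sin(p),np.cos(p),0]);z=np.sin(t)*hh+np.array([0,0,np.cos(t)])
    Q=Rt(25.5).T@np.c_[x,np.cross(z,x),z];v=Rn.from_matrix(Q).as_rotvec(degrees=True);print(psi,tau,v.round(1))
E
```

```text
3.425 [0.38880714 0.29813723 0.12224051] [ 0.63  0.4   2.   -0.    0.74  1.85] 0.644602387778369
tool y yaw -69.81092634347166
[([393, 244, 55, 61, 2026], array([420., 275.]))]
0.036 [408.58929297 253.75870001] [316.48418502 267.70234484]
0.094 [434.63712932 285.91697053] [316.48418502 267.70234484]
14 28 [  2.3  -7.7 -13.3]
14 30 [  0.3  -7.5 -13.5]
14 32 [ -1.6  -7.2 -13.6]
16 28 [  2.1  -8.7 -11.6]
16 30 [  0.1  -8.5 -11.7]
16 32 [ -1.9  -8.3 -11.9]
18 28 [ 1.9 -9.6 -9.8]
18 30 [ -0.1  -9.5 -10. ]
18 32 [ -2.1  -9.3 -10.2]
20 28 [  1.6 -10.6  -8.1]
20 30 [ -0.3 -10.5  -8.3]
20 32 [ -2.3 -10.3  -8.5]
22 28 [  1.4 -11.6  -6.4]
22 30 [ -0.6 -11.4  -6.6]
22 32 [ -2.6 -11.3  -6.8]
24 28 [  1.2 -12.5  -4.6]
24 30 [ -0.8 -12.4  -4.8]
24 32 [ -2.8 -12.3  -5. ]
```

Emit:
servo_tool --moves '[{"tx": 0, "ty": 0, "tz": -30, "twist": 0}, {"tx": 0, "ty": 0, "tz": -30, "twist": 0}, {"tx": 0, "ty": 0, "tz": -20, "twist": 0}, {"tx": 0, "ty": 0, "tz": 0, "twist": 0}]'

```text
clock: 3.98
eef_pos: [0.3884, 0.2973, 0.0411]
orientation: [0.0, 0.985, 0.174, -0.0]
wrist_force: [-0.7, 0.7, 0.4]
opening: 0.646
grip_force: 0.1
```

Emit:
servo_tool --moves '[{"tx": 0, "ty": 0, "tz": 0, "twist": 0}, {"tx": 0, "ty": 0, "tz": 0, "twist": 0}, {"tx": 0, "ty": 0, "tz": 0, "twist": 0}, {"tx": 0, "ty": 0, "tz": 0, "twist": 0}]' --grip 20 --grip_force 25

```text
clock: 4.47
eef_pos: [0.389, 0.2984, 0.0425]
orientation: [-0.0, 0.985, 0.174, 0.001]
wrist_force: [-0.1, -1.0, 7.6]
opening: 0.393
grip_force: 28.5
```

Emit:
servo_tool --moves '[{"tx": 3, "ty": 1.1, "tz": 0, "twist": 0}, {"tx": 3, "ty": 1.1, "tz": 0.3, "twist": 0}, {"tx": 3.2, "ty": 1.1, "tz": 0.5, "twist": 0}, {"tx": 0, "ty": 0, "tz": 0, "twist": 0}]'

```text
clock: 4.97
eef_pos: [0.3976, 0.3015, 0.0425]
orientation: [-0.0, 0.985, 0.174, 0.001]
wrist_force: [-0.8, 2.5, 3.6]
opening: 0.393
grip_force: 27.3
```

```bash
cat > tilt.py <<'E'
from h import *
# handle axis lean: principal axis of red mask in scene & side -> planes -> 3D direction
L=[]
for n in('scene','side'):
    f=grab(n);h=cv2.cvtColor(f['color'],cv2.COLOR_BGR2HSV);m=cv2.inRange(h,(0,150,60),(6,255,255))
    k,l,st,ce=cv2.connectedComponentsWithStats(m)
    i=max([i for i in range(1,k) if 200<ce[i][0]<480 and ce[i][1]>150],key=lambda i:st[i,4]);p=np.argwhere(l==i)[:,::-1].astype(float)
    c=p.mean(0);w,V=np.linalg.eigh(np.cov((p-c).T));v=V[:,1]*np.sqrt(w[1])
    a,b=ray(f,*(c+v)),ray(f,*(c-v));nn=np.cross(a[1],b[1]);L.append((nn/np.linalg.norm(nn),ray(f,*c),st[i,4]))
d=np.cross(L[0][0],L[1][0]);d/=np.linalg.norm(d);d*=np.sign(d[2])
X,r=tri([L[0][1],L[1][1]]);s=robot.read_state()
print('handle mid',X.round(4),np.round(r,4),'axis',d.round(3),'lean',round(np.degrees(np.arccos(d[2])),1),'toward',round(np.degrees(np.arctan2(d[1],d[0])),1),'area',[q[2] for q in L],'F',s['wrist_force'].round(1),'t',s['clock'],s['eef_pos'].round(4))
E
python3 tilt.py
```

```text
handle mid [0.4171 0.2438 0.0621] [0.0027 0.0027] axis [ 0.011 -0.067  0.998] lean 3.9 toward -80.9 area [np.int32(184), np.int32(202)] F [-0.3  0.9  4.1] t 5.075 [0.3976 0.3015 0.0425]
```

Emit:
servo_tool --moves '[{"tx": 0, "ty": 0, "tz": -1.5, "twist": 0}, {"tx": 0, "ty": 0, "tz": -1.5, "twist": 0}, {"tx": 0, "ty": 0, "tz": 0, "twist": 0}]'

```text
clock: 5.45
eef_pos: [0.3978, 0.3019, 0.042]
orientation: [-0.001, 0.985, 0.174, 0.001]
wrist_force: [-8.6, -2.7, 38.5]
opening: 0.391
grip_force: 31.8
```

Emit:
servo_tool --moves '[{"tx": 3, "ty": 1.1, "tz": 0, "twist": 0}, {"tx": 3, "ty": 1.1, "tz": 0, "twist": 0}, {"tx": 3, "ty": 1.1, "tz": 0.5, "twist": 0}, {"tx": 0, "ty": 0, "tz": 0, "twist": 0}]'

```text
clock: 5.95
eef_pos: [0.4056, 0.3047, 0.0411]
orientation: [-0.0, 0.985, 0.173, -0.0]
wrist_force: [-7.5, -0.1, 23.3]
opening: 0.389
grip_force: 30.9
```

```bash
python3 tilt.py
```

```text
handle mid [0.4242 0.2468 0.0624] [0.0034 0.0034] axis [ 0.1   -0.029  0.995] lean 6.0 toward -16.1 area [np.int32(182), np.int32(210)] F [-7.7 -0.4 23.2] t 6.05 [0.4056 0.3046 0.0411]
```

Emit:
servo_tool --moves '[{"tx": 3, "ty": 1.1, "tz": 0, "twist": 0}, {"tx": 3, "ty": 1.1, "tz": 0, "twist": 0}, {"tx": 3, "ty": 1.1, "tz": 0.3, "twist": 0}, {"tx": 3, "ty": 1.1, "tz": 0, "twist": 0}, {"tx": 0, "ty": 0, "tz": 0, "twist": 0}]'

```text
clock: 6.68
eef_pos: [0.417, 0.3083, 0.0399]
orientation: [0.0, 0.985, 0.174, -0.001]
wrist_force: [-4.4, -0.4, 6.9]
opening: 0.392
grip_force: 29.6
```

```bash
python3 tilt.py
```

```text
handle mid [0.4353 0.2504 0.0617] [0.0042 0.0042] axis [0.249 0.01  0.969] lean 14.4 toward 2.2 area [np.int32(176), np.int32(216)] F [-4.7 -0.4  5.9] t 6.775 [0.4171 0.3083 0.0399]
```

Emit:
servo_tool --moves '[{"tx": 2.5, "ty": 0.9, "tz": -0.8, "twist": 0}, {"tx": 3, "ty": 1.1, "tz": -0.3, "twist": 0}, {"tx": 3, "ty": 1.1, "tz": -0.3, "twist": 0}, {"tx": 3, "ty": 1.1, "tz": -0.5, "twist": 0}, {"tx": 3, "ty": 1.1, "tz": -0.5, "twist": 0}, {"tx": 0, "ty": 0, "tz": 0, "twist": 0}]'

```text
clock: 7.52
eef_pos: [0.4329, 0.3141, 0.0374]
orientation: [0.0, 0.985, 0.174, 0.0]
wrist_force: [-2.7, -2.2, 3.1]
opening: 0.391
grip_force: 29.6
```

```bash
python3 tilt.py
```

```text
handle mid [0.4511 0.2558 0.0592] [0.0048 0.0048] axis [0.407 0.083 0.91 ] lean 24.5 toward 11.5 area [np.int32(161), np.int32(224)] F [-2.7 -1.6  2.3] t 7.625 [0.4328 0.3141 0.0374]
```

Emit:
servo_tool --moves '[{"tx": 2.5, "ty": 0.9, "tz": -1, "twist": 0}, {"tx": 2.5, "ty": 0.9, "tz": -0.6, "twist": 0}, {"tx": 1, "ty": 0.4, "tz": -0.5, "twist": 0}, {"tx": 0, "ty": 0, "tz": 0, "twist": 0}]'

```text
clock: 8.12
eef_pos: [0.4387, 0.3164, 0.0354]
orientation: [-0.0, 0.985, 0.174, 0.0]
wrist_force: [-2.6, -1.2, 5.4]
opening: 0.389
grip_force: 30.1
```

Emit:
servo_tool --moves '[{"tx": 0, "ty": 0, "tz": 0, "twist": 0}, {"tx": 0, "ty": 0, "tz": 30, "twist": 0}, {"tx": 0, "ty": 0, "tz": 40, "twist": 0}, {"tx": 0, "ty": 0, "tz": 50, "twist": 0}, {"tx": 0, "ty": 0, "tz": 20, "twist": 0}, {"tx": 0, "ty": 0, "tz": 0, "twist": 0}, {"tx": 0, "ty": 0, "tz": 0, "twist": 0}]' --grip_force 60

```text
clock: 9.0
eef_pos: [0.4384, 0.3161, 0.1743]
orientation: [0.0, 0.985, 0.174, -0.0]
wrist_force: [-0.3, 0.3, -3.1]
opening: 0.384
grip_force: 60.6
```

```bash
python3 tilt.py; python3 - <<'E'
from h import *
a=grab('scene');b=grab('side');s=a['s']
A=proj(a,s['eef_pos']).astype(int);B=proj(b,s['eef_pos']).astype(int);print(A,B,s['opening'])
z=lambda im,c:cv2.resize(im[c[1]-50:c[1]+50,c[0]-50:c[0]+50],(400,400),interpolation=cv2.INTER_CUBIC)
cv2.imwrite('pics/c4.png',np.hstack([z(a['color'],A),z(b['color'],B)]))
E
```

```text
handle mid [0.4572 0.2573 0.1972] [0.0039 0.0039] axis [0.479 0.138 0.867] lean 29.9 toward 16.1 area [np.int32(193), np.int32(259)] F [ 0.3 -0.5 -3.1] t 9.1 [0.4381 0.3159 0.1739]
[278 224] [268 179] 0.3881299214598289
```

View pics/c4.png

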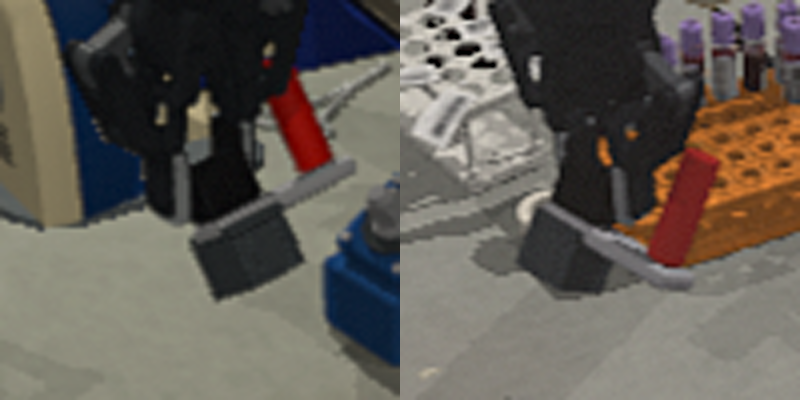

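```bash
cat > fit.py <<'E'
from h import *
from scipy.optimize import least_squares
a=grab('scene');b=grab('side');s=a['s'];tcp=s['eef_pos']
S=lambda x,y:np.array([228+x/4,174+y/4]);D=lambda x,y:np.array([218+(x-400)/4,129+y/4])
R=q2R(s['orientation']);xc=R[:,1];u=np.cross([0,0,1],xc)
obs=[(a,S(215,300),(-17,17,0)),(a,S(303,262),(17,-17,0)),(a,S(320,172),(60,-3,36)),(a,S(357,165),(74,-13,36)),
     (b,D(518,263),(-17,-17,0)),(b,D(608,292),(17,17,0)),(b,D(562,292),(17,-17,0)),(b,D(668,264),(60,-3,36)),(b,D(704,156),(60,0,94))]
def pose(p):
    t=p[0];z=np.sin(t)*u+np.cos(t)*np.array([0,0,1]);return np.c_[xc,np.cross(z,xc),z],tcp+p[1]*xc+p[2]*u+np.array([0,0,p[3]])
def res(p):
    Q,o=pose(p);return np.ravel([proj(f,o+Q@np.array(c)/1000)-q for f,q,c in obs])
r=least_squares(res,[.5,0,-.03,-.03],loss='soft_l1',f_scale=1.5);print(np.degrees(r.x[0]),r.x[1:]*1000,res(r.x).reshape(-1,2).round(1))
np.save('fit.npy',r.x)
Q,o=pose(r.x);print('pivot54 rel tcp',((o+.054*Q[:,2])-tcp)@np.c_[xc,u,[0,0,1]])
E
python3 fit.py
```

```text
31.335138939883816 [  3.64397328 -33.48520364 -31.33206117] [[-1.  -0.1]
 [ 0.3 -0.1]
 [-0.3 -1.5]
 [-1.5 -3.2]
 [-0.1  1.1]
 [-0.2  0.9]
 [ 0.1  0.8]
 [-1.4  0.4]
 [ 0.   0.5]]
pivot54 rel tcp [ 0.0036517  -0.00540288  0.01479341]
```

Emit:
servo_tool --moves '[{"tx": 7, "ty": -9.6, "tz": 0, "twist": 9.3}, {"tx": 7, "ty": -9.6, "tz": 0, "twist": 9.3}, {"tx": 7, "ty": -9.6, "tz": 0, "twist": 9.3}, {"tx": 7, "ty": -9.6, "tz": 0, "twist": 9.3}, {"tx": 7, "ty": -9.6, "tz": 0, "twist": 9.3}, {"tx": 7, "ty": -9.6, "tz": 0, "twist": 9.3}, {"tx": 7, "ty": -9.6, "tz": 0, "twist": 9.3}, {"tx": 7, "ty": -9.6, "tz": 0, "twist": 9.3}, {"tx": 7, "ty": -9.6, "tz": 0, "twist": 9.3}, {"tx": 7, "ty": -9.6, "tz": 0, "twist": 9.3}, {"tx": 7.8, "ty": -10, "tz": 0, "twist": 9.3}, {"tx": 0, "ty": 0, "tz": -14, "twist": 0}, {"tx": 0, "ty": 0, "tz": 0, "twist": 0}, {"tx": 0, "ty": 0, "tz": 0, "twist": 0}]'

```text
clock: 11.05
eef_pos: [0.5159, 0.2106, 0.1609]
orientation: [-0.0, 0.483, 0.876, -0.0]
wrist_force: [-0.3, -0.3, -2.2]
opening: 0.386
grip_force: 60.5
```

```bash
python3 tilt.py; python3 - <<'E'
from h import *
a=grab('scene');b=grab('side');s=a['s'];np.save('w5.npy',np.r_[s['eef_pos'],s['orientation']])
z=lambda im,x,y:cv2.resize(im[y:y+75,x:x+50],(400,600),interpolation=cv2.INTER_CUBIC)
T=[.539,.167,.0957]
A=proj(a,T).astype(int)-[25,45];B=proj(b,T).astype(int)-[25,45];print(A,B)
cv2.imwrite('pics/c5.png',np.hstack([z(a['color'],*A),z(b['color'],*B)]))
E
```

```text
handle mid [0.5769 0.2348 0.1814] [0.0038 0.0038] axis [-0.205  0.439  0.875] lean 29.0 toward 115.0 area [np.int32(169), np.int32(137)] F [ 0.   1.  -1.7] t 11.15 [0.5163 0.2107 0.1614]
[297 176] [320 189]
```

View pics/c5.png

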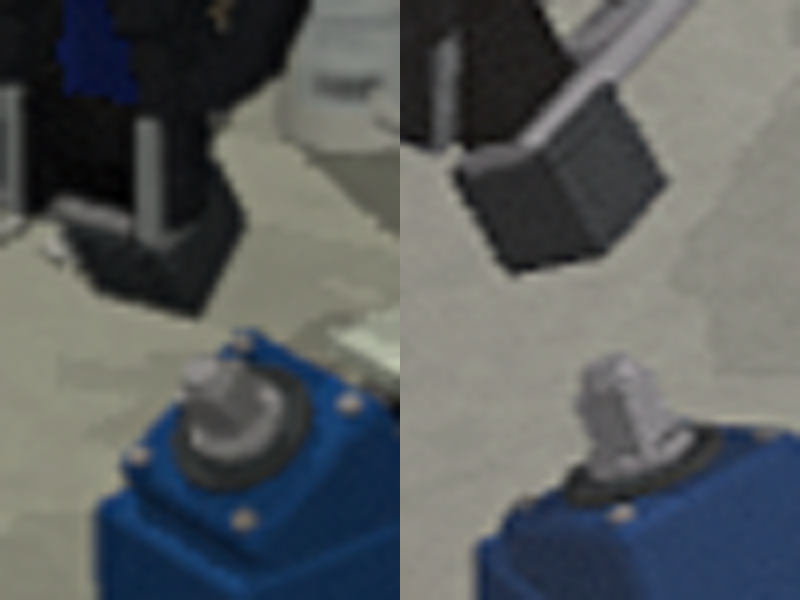

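```bash
cat > fit2.py <<'E'
from h import *
from scipy.optimize import least_squares
a=grab('scene');b=grab('side');s=a['s'];tcp=np.array(s['eef_pos'])
S=lambda x,y:np.array([297+x/8,176+y/8]);D=lambda x,y:np.array([320+(x-400)/8,189+y/8])
R=q2R(s['orientation']);xc=R[:,1]*np.sign(R[0,1]);u=np.cross([0,0,1],xc)
obs=[(a,S(198,317),(-17,17,0)),(a,S(97,290),(17,17,0)),(a,S(243,225),(-17,-17,0)),
     (b,D(605,255),(-17,-17,0)),(b,D(513,275),(-17,17,0)),(b,D(668,182),(17,-17,0)),(b,D(455,172),(-17,17,26)),(b,D(610,85),(17,-17,26))]
def pose(p):
    t=p[0];z=np.sin(t)*u+np.cos(t)*np.array([0,0,1]);return np.c_[xc,np.cross(z,xc),z],tcp+p[1]*xc+p[2]*u+np.array([0,0,p[3]])
def res(p):
    Q,o=pose(p);return np.ravel([proj(f,o+Q@np.array(c)/1000)-q for f,q,c in obs])
r=least_squares(res,[.5,0,-.03,-.03],loss='soft_l1',f_scale=1.5);print(np.degrees(r.x[0]),r.x[1:]*1000,res(r.x).reshape(-1,2).round(1))
Q,o=pose(r.x);T,e=tri([ray(a,*S(197,372)),ray(b,*D(608,365))])
L=np.radians(32);t=np.radians(100.8);ax=np.array([np.sin(L)*np.cos(t),np.sin(L)*np.sin(t),np.cos(L)])
print('tcp',tcp,'tip',T,e,'mouth',o,'tip-mouth',(T-o)*1000,'axis',ax)
d=T-o;print('along',d@ax*1000,'lateral',(d-(d@ax)*ax)*1000)
E
python3 fit2.py
```

```text
34.247844577764994 [  1.87123296 -40.15205779 -27.90017576] [[-0.5 -0.2]
 [-1.1 -0.3]
 [ 0.2 -1.4]
 [-0.3 -0.1]
 [-1.1  0.2]
 [ 0.1 -0.6]
 [-0.3  2.5]
 [ 1.   0.9]]
tcp [0.51647487 0.21063507 0.16163859] tip [0.54028279 0.16809715 0.093533  ] [np.float64(0.0009057243622014322), np.float64(0.0009057243622013014)] mouth [0.53950261 0.17768947 0.13373924] tip-mouth [  0.78018018  -9.59232297 -40.20624165] axis [-0.09929697  0.52053294  0.8480481 ]
along -39.16741626447996 lateral [-3.10902551 10.79560726 -6.99038886]
```

Emit:
servo_tool --moves '[{"tx": -2.6, "ty": 8.6, "tz": -5.6, "twist": 0}, {"tx": 1.6, "ty": -8.3, "tz": -13.6, "twist": 0}, {"tx": 1.6, "ty": -8.3, "tz": -13.6, "twist": 0}, {"tx": 0.4, "ty": -2, "tz": -3.4, "twist": 0}, {"tx": 0, "ty": 0, "tz": 0, "twist": 0}, {"tx": 0.4, "ty": -2, "tz": -3.4, "twist": 0}, {"tx": 0, "ty": 0, "tz": 0, "twist": 0}, {"tx": 0, "ty": 0, "tz": 0, "twist": 0}]'

```text
clock: 12.35
eef_pos: [0.5178, 0.1984, 0.1219]
orientation: [0.0, 0.482, 0.876, 0.0]
wrist_force: [0.1, -0.1, -1.9]
opening: 0.387
grip_force: 60.5
```

Emit:
servo_tool --moves '[{"tx": 0.2, "ty": -1, "tz": -1.7, "twist": 0}, {"tx": 0.2, "ty": -1, "tz": -1.7, "twist": 0}, {"tx": 0, "ty": 0, "tz": 0, "twist": 0}]'

```text
clock: 12.72
eef_pos: [0.5181, 0.1963, 0.1182]
orientation: [-0.0, 0.483, 0.876, -0.0]
wrist_force: [-0.9, 2.5, -2.6]
opening: 0.383
grip_force: 60.4
```

Emit:
servo_tool --moves '[{"tx": 0.2, "ty": -1, "tz": -1.7, "twist": 0}, {"tx": 0, "ty": 0, "tz": 0, "twist": 0}]'

```text
clock: 12.98
eef_pos: [0.5183, 0.1953, 0.1165]
orientation: [-0.0, 0.483, 0.876, -0.0]
wrist_force: [-1.1, 2.1, -3.1]
opening: 0.385
grip_force: 60.4
```

Emit:
servo_tool --moves '[{"tx": 0.2, "ty": 0.5, "tz": -1.7, "twist": 0}, {"tx": 0.2, "ty": -0.5, "tz": -1.7, "twist": 0}, {"tx": 0, "ty": 0, "tz": 0, "twist": 0}]'

```text
clock: 13.35
eef_pos: [0.5184, 0.1949, 0.113]
orientation: [-0.0, 0.483, 0.876, -0.001]
wrist_force: [-2.0, -1.7, -2.3]
opening: 0.381
grip_force: 60.7
```

```bash
cat > wig.py <<'E'
from h import *
# red carriage pointer + handle in scene/side
for n in('scene','side'):
    f=grab(n);h=cv2.cvtColor(f['color'],cv2.COLOR_BGR2HSV);m=cv2.inRange(h,(0,150,60),(6,255,255))
    k,l,st,ce=cv2.connectedComponentsWithStats(m);print(n,[(ce[i].round(1),st[i,4]) for i in range(1,k) if st[i,4]>6 and 200<ce[i][0]<480 and ce[i][1]>130])
E
python3 wig.py; python3 tilt.py
```

```text
scene [(array([292.4, 203.4]), np.int32(149)), (array([387., 224.]), np.int32(11))]
side [(array([350.4, 202.6]), np.int32(120)), (array([392.3, 311.5]), np.int32(17))]
handle mid [0.5793 0.2186 0.1322] [0.0038 0.0038] axis [-0.226  0.456  0.861] lean 30.6 toward 116.3 area [np.int32(148), np.int32(122)] F [-2.5 -3.7 -1.6] t 13.55 [0.5184 0.1949 0.1131]
```

Emit:
servo_tool --moves '[{"tx": 0.2, "ty": -0.8, "tz": -1.7, "twist": 0}, {"tx": 0.2, "ty": -1, "tz": -1.7, "twist": 0}, {"tx": 0, "ty": 0, "tz": 0, "twist": 0}]' --grip_force 30

```text
clock: 13.92
eef_pos: [0.5189, 0.1934, 0.11]
orientation: [-0.0, 0.483, 0.876, -0.0]
wrist_force: [-4.7, -1.8, 2.5]
opening: 0.383
grip_force: 61.2
```

Emit:
servo_tool --moves '[{"tx": -1, "ty": -1, "tz": -1.7, "twist": 0}, {"tx": 0.2, "ty": -1, "tz": -1.7, "twist": 0}, {"tx": 0, "ty": 0, "tz": 0, "twist": 0}]' --grip 20 --grip_force 30

```text
clock: 14.3
eef_pos: [0.5192, 0.1921, 0.1075]
orientation: [0.001, 0.483, 0.876, 0.001]
wrist_force: [-4.2, 0.4, 6.1]
opening: 0.386
grip_force: 61.8
```

Emit:
servo_tool --moves '[{"tx": 0, "ty": -1, "tz": -1.7, "twist": 0}, {"tx": 0, "ty": -1, "tz": -1.7, "twist": 0}, {"tx": 0, "ty": 0, "tz": 0, "twist": 0}]'

```text
clock: 14.68
eef_pos: [0.5194, 0.1922, 0.1067]
orientation: [0.0, 0.483, 0.876, 0.003]
wrist_force: [-14.7, 10.0, 30.3]
opening: 0.384
grip_force: 64.6
```

```bash
python3 tilt.py
```

```text
handle mid [0.5806 0.2156 0.1259] [0.0039 0.0039] axis [-0.214  0.456  0.864] lean 30.3 toward 115.1 area [np.int32(151), np.int32(120)] F [-13.5   8.3  31. ] t 14.775 [0.5194 0.1922 0.1067]
```

Emit:
servo_tool --moves '[{"tx": 0, "ty": 1, "tz": 2, "twist": 0}, {"tx": 0, "ty": 0, "tz": 0, "twist": 0}]'

```text
clock: 15.02
eef_pos: [0.5193, 0.192, 0.1071]
orientation: [0.0, 0.483, 0.876, 0.002]
wrist_force: [-7.5, 3.7, 14.7]
opening: 0.383
grip_force: 62.6
```

Emit:
servo_tool --moves '[{"tx": 0, "ty": 0, "tz": 0, "twist": 0}, {"tx": 0, "ty": 0, "tz": 0, "twist": 0}, {"tx": 0, "ty": 0, "tz": 0, "twist": 0}]' --grip 46

```text
clock: 15.4
eef_pos: [0.5192, 0.1907, 0.1053]
orientation: [0.001, 0.483, 0.876, 0.001]
wrist_force: [0.7, 0.6, 0.6]
opening: 0.538
grip_force: 0.5
```

```bash
python3 tilt.py
```

```text
handle mid [0.5837 0.2183 0.1197] [0.0034 0.0034] axis [-0.151  0.51   0.847] lean 32.1 toward 106.4 area [np.int32(159), np.int32(134)] F [1.3 1.  1.1] t 15.5 [0.5189 0.1906 0.1052]
```

Emit:
servo_tool --moves '[{"tx": 0, "ty": 0, "tz": 25, "twist": 0}, {"tx": 0, "ty": 0, "tz": 30, "twist": 0}, {"tx": 16, "ty": -2, "tz": 0, "twist": 0}, {"tx": 0, "ty": 0, "tz": 0, "twist": 0}]'

```text
clock: 16.0
eef_pos: [0.5354, 0.1883, 0.1597]
orientation: [0.0, 0.483, 0.876, 0.0]
wrist_force: [0.5, 0.0, -0.9]
opening: 0.537
grip_force: 0.0
```

Emit:
servo_tool --moves '[{"tx": 0, "ty": 0, "tz": 0, "twist": 0}, {"tx": 0, "ty": 0, "tz": 0, "twist": 0}, {"tx": 0, "ty": 0, "tz": 0, "twist": 0}, {"tx": 0, "ty": 0, "tz": -10, "twist": 0}, {"tx": 0, "ty": 0, "tz": -10, "twist": 0}, {"tx": 0, "ty": 0, "tz": -5, "twist": 0}, {"tx": 0, "ty": 0, "tz": 0, "twist": 0}]' --grip 0

```text
clock: 16.88
eef_pos: [0.5349, 0.1894, 0.1364]
orientation: [0.0, 0.483, 0.876, 0.001]
wrist_force: [-5.4, 1.6, 16.2]
opening: 0.001
grip_force: 7.6
```

```bash
python3 tilt.py
```

```text
handle mid [0.59   0.2238 0.1121] [0.0006 0.0006] axis [-0.022  0.634  0.773] lean 39.4 toward 91.9 area [np.int32(169), np.int32(201)] F [-4.5  1.7 16. ] t 16.975 [0.5349 0.1893 0.1364]
```

Emit:
servo_tool --moves '[{"tx": 0, "ty": 0, "tz": 20, "twist": 0}, {"tx": 0, "ty": 0, "tz": 40, "twist": 0}, {"tx": 0, "ty": 0, "tz": 20, "twist": 0}, {"tx": 0, "ty": 0, "tz": 0, "twist": 0}]' --grip 40

```text
clock: 17.48
eef_pos: [0.5353, 0.1888, 0.2161]
orientation: [0.001, 0.482, 0.876, 0.001]
wrist_force: [-0.7, 0.3, -1.1]
opening: 0.467
grip_force: 0.0
```

```bash
python3 tilt.py; python3 wig.py; python3 - <<'E'
from h import *
w=grab('wrist','w6.png');h=cv2.cvtColor(w['color'],cv2.COLOR_BGR2HSV);m=cv2.inRange(h,(0,150,60),(6,255,255))
k,l,st,ce=cv2.connectedComponentsWithStats(m);print([(st[i],ce[i].round(1)) for i in range(1,k) if st[i,4]>80])
S=np.array([.5411,.1552,.0762])
def pts(a,S=S):
    L=np.radians(32);t=np.radians(100.8);ax=np.array([np.sin(L)*np.cos(t),np.sin(L)*np.sin(t),np.cos(L)]);xs=np.array([np.cos(t-np.pi/2),np.sin(t-np.pi/2),0]);ys=np.cross(ax,xs);a=np.radians(a)
    return S+.06*(np.cos(a)*xs+np.sin(a)*ys)+np.outer([.036,.065,.094],ax)
for f in(grab('scene'),grab('side'),w): print([proj(f,p).round(1) for p in pts(25.5)])
print(pts(25.5))
E
```

```text
handle mid [0.5875 0.2246 0.1147] [0. 0.] axis [-0.087  0.615  0.784] lean 38.4 toward 98.0 area [np.int32(174), np.int32(213)] F [ 0.2  0.2 -0.2] t 17.575 [0.5339 0.1884 0.2141]
scene [(array([289.8, 210.8]), np.int32(174)), (array([386.8, 223.7]), np.int32(13))]
side [(array([352.8, 204.7]), np.int32(214)), (array([392.3, 311.6]), np.int32(18))]
[(array([ 381,  213,   61,   53, 1769], dtype=int32), array([411.4, 239.6]))]
[array([297.7, 217.6]), array([292., 210.]), array([286.1, 202. ])]
[array([356.7, 217.9]), array([352.2, 205.2]), array([347.6, 192.4])]
[array([387.2, 256.3]), array([402.9, 246.5]), array([421.9, 234.6])]
[[0.58661648 0.20560448 0.09304156]
 [0.58373687 0.22069994 0.11763496]
 [0.58085726 0.23579539 0.14222835]]
```

Emit:
servo_tool --moves '[{"tx": 17, "ty": 13, "tz": 0, "twist": -7.2}, {"tx": 17, "ty": 13, "tz": 0, "twist": -7.2}, {"tx": 17.5, "ty": 12.5, "tz": -15, "twist": -7.3}, {"tx": 0, "ty": 0, "tz": -20, "twist": 0}, {"tx": 0, "ty": 0, "tz": 0, "twist": 0}]' --grip 40

```text
clock: 18.45
eef_pos: [0.5836, 0.2261, 0.1773]
orientation: [-0.001, 0.638, 0.77, -0.003]
wrist_force: [-0.8, -0.4, 0.2]
opening: 0.469
grip_force: 0.0
```

```bash
cat > ptr.py <<'E'
from h import *
t=np.radians(100.8);ys=np.array([np.cos(t),np.sin(t),0])
def blob(f,lo,hi,reg):
    h=cv2.cvtColor(f['color'],cv2.COLOR_BGR2HSV);m=cv2.inRange(h,lo,hi);x0,y0,x1,y1=reg;M=np.zeros_like(m);M[y0:y1,x0:x1]=m[y0:y1,x0:x1]
    k,l,st,ce=cv2.connectedComponentsWithStats(M)
    if k<2: return None
    i=1+np.argmax(st[1:,4]);return np.argwhere(l==i)[:,::-1].astype(float)
RED=((0,140,60),(7,255,255));GRN=((50,110,30),(80,255,255))
def ends(p):
    p1=p[p[:,1]>=p[:,1].max()-1].mean(0);return p1
if __name__=='__main__':
    a=grab('scene');b=grab('side')
    ra,rb=blob(a,*RED,(370,200,440,245)),blob(b,*RED,(380,295,440,400))
    ga,gb=blob(a,*GRN,(395,150,425,240)),blob(b,*GRN,(395,265,425,345))
    R,e1=tri([ray(a,*ra.mean(0)),ray(b,*rb.mean(0))]);G,e2=tri([ray(a,*ends(ga)),ray(b,*ends(gb))])
    print('red',R.round(4),np.round(e1,4),'green',G.round(4),np.round(e2,4),'dy',((R-G)@ys*1000).round(1), ra.mean(0),rb.mean(0),ends(ga),ends(gb))
    for f,r,g in((a,ra,ga),(b,rb,gb)):
        print('plane',((onz(f,*r.mean(0),.045)-onz(f,*ends(g),.051))@ys*1000).round(1),onz(f,*r.mean(0),.045).round(4),onz(f,*ends(g),.051).round(4))
E
python3 ptr.py; python3 - <<'E'
from ptr import *
w=grab('wrist');print(w['s']['eef_pos'])
w['color']=cv2.imread('pics/wrist0.png');w['s']['eef_pos']=np.array([.62451,0,.23062]);w['s']['orientation']=np.array([-.000494,.707112,.707101,-.000487])
r=blob(w,*RED,(200,220,250,260));g=blob(w,*GRN,(190,270,240,370))
print(r.min(0),r.max(0),g.min(0),g.max(0))
gt=g[g[:,1]<=g[:,1].min()+1].mean(0)
for nm,rp in(('mean',r.mean(0)),('tip',[r[:,0].min(),r[:,1].mean()])):
  P=onz(w,*rp,.045);Q=onz(w,*gt,.051);print(nm,P,Q,(P-Q)@ys*1000)
E
```

```text
red [ 0.5405 -0.0155  0.0436] [0.0006 0.0006] green [ 0.5382 -0.071   0.0512] [0.0009 0.0009] dy 54.1 [386.85714286 223.64285714] [392.27777778 311.61111111] [406.  216.5] [407.66666667 329.66666667]
plane 56.2 [ 0.5374 -0.0137  0.045 ] [ 0.5371 -0.0709  0.051 ]
plane 53.0 [ 0.5403 -0.016   0.045 ] [ 0.5392 -0.0702  0.051 ]
[0.58501718 0.226489   0.17957831]
[217. 233.] [230. 240.] [209. 295.] [226. 328.]
mean [ 0.53971775 -0.01414957  0.045     ] [ 0.53754545 -0.07064632  0.051     ] 55.088989413649124
tip [ 0.53310907 -0.01411824  0.045     ] [ 0.53754545 -0.07064632  0.051     ] 56.3581096749302
```

Emit:
servo_tool --moves '[{"tx": 1, "ty": 0.5, "tz": -25, "twist": 0}, {"tx": 0, "ty": 0, "tz": -25, "twist": 0}, {"tx": 0, "ty": 0, "tz": -25, "twist": 0}, {"tx": 0, "ty": 0, "tz": -2, "twist": 0}, {"tx": 0, "ty": 0, "tz": 0, "twist": 0}]'

```text
clock: 19.23
eef_pos: [0.5875, 0.2276, 0.1042]
orientation: [0.0, 0.639, 0.769, 0.001]
wrist_force: [-0.8, 0.2, -0.4]
opening: 0.468
grip_force: 0.0
```

Emit:
servo_tool --moves '[{"tx": 0, "ty": 0, "tz": 0, "twist": 0}, {"tx": 0, "ty": 0, "tz": 0, "twist": 0}, {"tx": 0, "ty": 0, "tz": 0, "twist": 0}, {"tx": 0, "ty": 0, "tz": 0, "twist": 0}]' --grip 5 --grip_force 30

```text
clock: 19.73
eef_pos: [0.587, 0.2282, 0.1039]
orientation: [-0.0, 0.639, 0.769, 0.001]
wrist_force: [-4.2, 3.1, 5.2]
opening: 0.229
grip_force: 30.4
```

```bash
python3 tilt.py; python3 - <<'E'
from h import *
s=robot.read_state();print(s['eef_pos'],s['wrist_force'],s['opening']*85.4)
L=np.radians(32);t=np.radians(100.8);ax=np.array([np.sin(L)*np.cos(t),np.sin(L)*np.sin(t),np.cos(L)]);xs=np.array([np.cos(t-np.pi/2),np.sin(t-np.pi/2),0]);ys=np.cross(ax,xs)
C=np.array([.5411,.1552,.0762])+.072*ax-[0,0,.019]
d=s['eef_pos']-C;print('polar',np.hypot(d@xs,d@ys),np.degrees(np.arctan2(d@ys,d@xs)),'along',d@ax)
p=lambda a:60*(np.cos(np.radians(a))*xs+np.sin(np.radians(a))*ys)
a=25.5
for k in range(24):
    print(k,a,(p(a-15)-p(a)).round(1));a-=15
E
```

```text
handle mid [0.601  0.2252 0.1165] [0.0106 0.0106] axis [-0.116  0.133  0.984] lean 10.2 toward 131.2 area [np.int32(48), np.int32(171)] F [-2.9  3.7  5.1] t 19.825 [0.5871 0.2282 0.1039]
[0.58705088 0.22815981 0.10389266] [-2.9393706   3.70138739  5.10885768] 19.89332776693918
polar 0.06545188458006043 26.038903366545902 along 0.0010128225800723378
0 25.5 [  7.1 -11.5   7.9]
1 10.5 [  3.3 -12.9   8.3]
2 -4.5 [ -0.8 -13.4   8.1]
3 -19.5 [ -4.8 -13.    7.4]
4 -34.5 [ -8.4 -11.7   6.2]
5 -49.5 [-11.5  -9.6   4.5]
6 -64.5 [-13.9  -6.8   2.6]
7 -79.5 [-15.2  -3.6   0.4]
8 -94.5 [-15.6  -0.2  -1.7]
9 -109.5 [-14.8   3.3  -3.8]
10 -124.5 [-13.1   6.5  -5.6]
11 -139.5 [-10.5   9.3  -7. ]
12 -154.5 [-7.1 11.5 -7.9]
13 -169.5 [-3.3 12.9 -8.3]
14 -184.5 [ 0.8 13.4 -8.1]
15 -199.5 [ 4.8 13.  -7.4]
16 -214.5 [ 8.4 11.7 -6.2]
17 -229.5 [11.5  9.6 -4.5]
18 -244.5 [13.9  6.8 -2.6]
19 -259.5 [15.2  3.6 -0.4]
20 -274.5 [15.6  0.2  1.7]
21 -289.5 [14.8 -3.3  3.8]
22 -304.5 [13.1 -6.5  5.6]
23 -319.5 [10.5 -9.3  7. ]
```

Emit:
servo_tool --moves '[{"tx": 7.1, "ty": -12, "tz": 6.9, "twist": 0}, {"tx": 3.3, "ty": -12.9, "tz": 8.3, "twist": 0}, {"tx": -0.8, "ty": -13.4, "tz": 8.1, "twist": 0}, {"tx": -4.8, "ty": -13.0, "tz": 7.4, "twist": 0}, {"tx": 0, "ty": 0, "tz": 0, "twist": 0}]'

```text
clock: 20.45
eef_pos: [0.5914, 0.1768, 0.1354]
orientation: [-0.001, 0.639, 0.769, 0.001]
wrist_force: [-4.6, 6.8, 10.1]
opening: 0.233
grip_force: 30.6
```

```bash
cat > pol.py <<'E'
from h import *
s=robot.read_state()
L=np.radians(32);t=np.radians(100.8);ax=np.array([np.sin(L)*np.cos(t),np.sin(L)*np.sin(t),np.cos(L)]);xs=np.array([np.cos(t-np.pi/2),np.sin(t-np.pi/2),0]);ys=np.cross(ax,xs)
C=np.array([.587,.2282,.1039])-.06*(np.cos(np.radians(25.5))*xs+np.sin(np.radians(25.5))*ys)
d=s['eef_pos']-C;A=np.arctan2(d@ys,d@xs);F=s['wrist_force'];r=np.cos(A)*xs+np.sin(A)*ys;tg=np.cross(ax,r)
print('t',s['clock'],'ang',np.degrees(A).round(1),'rad',(np.hypot(d@xs,d@ys)*1000).round(1),'along',(d@ax*1000).round(1),'Frad',(F@r).round(1),'Ftan',(F@tg).round(1),'Fax',(F@ax).round(1),'grip',s['opening']*85.4)
E
python3 pol.py; python3 ptr.py
```

```text
t 20.45 ang -35.1 rad 59.8 along -0.4 Frad -3.3 Ftan -1.0 Fax 12.5 grip 19.938279242260407
red [ 0.5409 -0.0187  0.0434] [0.0011 0.0011] green [ 0.5382 -0.071   0.0512] [0.0009 0.0009] dy 50.9 [388.  223.5] [393.5 312.5] [406.  216.5] [407.66666667 329.66666667]
plane 53.5 [ 0.5367 -0.0166  0.045 ] [ 0.5371 -0.0709  0.051 ]
plane 50.0 [ 0.5412 -0.019   0.045 ] [ 0.5392 -0.0702  0.051 ]
```

Emit:
servo_tool --moves '[{"tx": -8.4, "ty": -11.7, "tz": 6.2, "twist": 0}, {"tx": -11.5, "ty": -9.6, "tz": 4.5, "twist": 0}, {"tx": -13.9, "ty": -6.8, "tz": 2.6, "twist": 0}, {"tx": -15.2, "ty": -3.6, "tz": 0.4, "twist": 0}, {"tx": -15.6, "ty": -0.2, "tz": -1.7, "twist": 0}, {"tx": -14.8, "ty": 3.3, "tz": -3.8, "twist": 0}, {"tx": 0, "ty": 0, "tz": 0, "twist": 0}]'

```text
clock: 21.42
eef_pos: [0.5133, 0.1476, 0.1459]
orientation: [0.002, 0.638, 0.77, 0.001]
wrist_force: [-8.5, -3.7, 35.4]
opening: 0.227
grip_force: 30.3
```

```bash
python3 pol.py; python3 ptr.py
```

```text
t 21.425 ang -122.7 rad 61.6 along 0.9 Frad 22.1 Ftan 3.5 Fax 29.0 grip 19.426777914833384
red [ 0.5422 -0.024   0.0435] [0.0009 0.0009] green [ 0.5387 -0.0712  0.0512] [0.0011 0.0011] dy 45.7 [389.4 222.7] [395.55555556 314.16666667] [406.  216.5] [408.  329.5]
plane 47.8 [ 0.5386 -0.022   0.045 ] [ 0.5371 -0.0709  0.051 ]
plane 44.6 [ 0.5424 -0.0243  0.045 ] [ 0.5399 -0.0702  0.051 ]
```

Emit:
servo_tool --moves '[{"tx": -13.9, "ty": 5.7, "tz": -3.8, "twist": 0}, {"tx": -10.5, "ty": 9.3, "tz": -7.0, "twist": 0}, {"tx": -7.1, "ty": 11.5, "tz": -7.9, "twist": 0}, {"tx": -3.3, "ty": 12.9, "tz": -8.3, "twist": 0}, {"tx": 0.8, "ty": 13.4, "tz": -8.1, "twist": 0}, {"tx": 4.8, "ty": 13.0, "tz": -7.4, "twist": 0}, {"tx": 0, "ty": 0, "tz": 0, "twist": 0}]'

```text
clock: 22.4
eef_pos: [0.4791, 0.2167, 0.0996]
orientation: [-0.004, 0.639, 0.769, -0.001]
wrist_force: [-22.1, 22.1, 15.6]
opening: 0.224
grip_force: 29.1
```

```bash
python3 pol.py; python3 ptr.py
```

```text
t 22.4 ang 146.6 rad 64.7 along 1.1 Frad 22.2 Ftan -1.7 Fax 26.9 grip 19.128448524264957
red [ 0.5436 -0.0307  0.0434] [0.0007 0.0007] green [ 0.5387 -0.0712  0.0512] [0.0011 0.0011] dy 38.9 [391.21428571 221.85714286] [398.  316.5] [406.  216.5] [408.  329.5]
plane 41.1 [ 0.5401 -0.0286  0.045 ] [ 0.5371 -0.0709  0.051 ]
plane 37.6 [ 0.5434 -0.0313  0.045 ] [ 0.5399 -0.0702  0.051 ]
```

Emit:
servo_tool --moves '[{"tx": 6.7, "ty": 13.1, "tz": -5.2, "twist": 0}, {"tx": 11.5, "ty": 9.6, "tz": -4.5, "twist": 0}, {"tx": 13.9, "ty": 6.8, "tz": -2.6, "twist": 0}, {"tx": 15.2, "ty": 3.6, "tz": -0.4, "twist": 0}, {"tx": 0, "ty": 0, "tz": 0, "twist": 0}]'

```text
clock: 23.12
eef_pos: [0.5323, 0.2481, 0.0873]
orientation: [0.001, 0.639, 0.769, 0.002]
wrist_force: [0.3, 8.4, 1.5]
opening: 0.225
grip_force: 29.5
```

```bash
python3 pol.py; python3 ptr.py
```

```text
t 23.125 ang 86.0 rad 60.0 along 1.8 Frad 6.3 Ftan -1.4 Fax 5.6 grip 19.190314784426867
red [ 0.5441 -0.0343  0.0434] [0.0007 0.0007] green [ 0.5387 -0.0705  0.0505] [0.0007 0.0007] dy 34.5 [392.30769231 221.46153846] [399.31578947 317.68421053] [405.66666667 216.66666667] [407.66666667 329.66666667]
plane 36.1 [ 0.5405 -0.0322  0.045 ] [ 0.5368 -0.0697  0.051 ]
plane 33.8 [ 0.544  -0.0349  0.045 ] [ 0.5392 -0.0702  0.051 ]
```

```bash
cat > tab.py <<'E'
import sys,numpy as np
a=float(sys.argv[1]);n=int(sys.argv[2]);R=60.5
L=np.radians(32);t=np.radians(100.8);ax=np.array([np.sin(L)*np.cos(t),np.sin(L)*np.sin(t),np.cos(L)]);xs=np.array([np.cos(t-np.pi/2),np.sin(t-np.pi/2),0]);ys=np.cross(ax,xs)
p=lambda a:R*(np.cos(np.radians(a))*xs+np.sin(np.radians(a))*ys)
for k in range(n): print(a,(p(a-15)-p(a)).round(1));a-=15
E
python3 tab.py 82.5 24
```

```text
82.5 [15.6 -0.5  2.2]
67.5 [14.7 -4.   4.2]
52.5 [12.7 -7.2  5.9]
37.5 [ 9.9 -9.9  7.2]
22.5 [  6.4 -11.9   8.1]
7.5 [  2.5 -13.2   8.4]
-7.5 [ -1.6 -13.5   8.1]
-22.5 [ -5.6 -12.9   7.2]
-37.5 [ -9.2 -11.4   5.9]
-52.5 [-12.2  -9.1   4.2]
-67.5 [-14.3  -6.3   2.2]
-82.5 [-15.5  -3.    0. ]
-97.5 [-15.6   0.5  -2.2]
-112.5 [-14.7   4.   -4.2]
-127.5 [-12.7   7.2  -5.9]
-142.5 [-9.9  9.9 -7.2]
-157.5 [-6.4 11.9 -8.1]
-172.5 [-2.5 13.2 -8.4]
-187.5 [ 1.6 13.5 -8.1]
-202.5 [ 5.6 12.9 -7.2]
-217.5 [ 9.2 11.4 -5.9]
-232.5 [12.2  9.1 -4.2]
-247.5 [14.3  6.3 -2.2]
-262.5 [15.5  3.  -0. ]
```

Emit:
servo_tool --moves '[{"tx": 15.6, "ty": -0.2, "tz": 2.2, "twist": 0}, {"tx": 14.7, "ty": -4.0, "tz": 4.2, "twist": 0}, {"tx": 12.7, "ty": -7.2, "tz": 5.9, "twist": 0}, {"tx": 9.9, "ty": -9.9, "tz": 7.2, "twist": 0}, {"tx": 6.4, "ty": -11.9, "tz": 8.1, "twist": 0}, {"tx": 2.5, "ty": -13.2, "tz": 8.4, "twist": 0}, {"tx": 0, "ty": 0, "tz": 0, "twist": 0}]'

```text
clock: 24.1
eef_pos: [0.5919, 0.1985, 0.1238]
orientation: [-0.0, 0.639, 0.769, -0.0]
wrist_force: [-3.4, 3.3, 6.9]
opening: 0.224
grip_force: 30.5
```

```bash
python3 pol.py; python3 ptr.py
```

```text
t 24.1 ang -10.8 rad 54.3 along 0.9 Frad -2.6 Ftan -0.9 Fax 7.9 grip 19.146085863161296
red [ 0.5454 -0.0401  0.0435] [0.0006 0.0006] green [ 0.5391 -0.0706  0.0505] [0.001 0.001] dy 28.8 [393.85714286 220.64285714] [401.52631579 319.57894737] [405.66666667 216.66666667] [408.  329.5]
plane 29.9 [ 0.5423 -0.0381  0.045 ] [ 0.5368 -0.0697  0.051 ]
plane 28.0 [ 0.5452 -0.0407  0.045 ] [ 0.5399 -0.0702  0.051 ]
```

Emit:
servo_tool --moves '[{"tx": -1.6, "ty": -13.5, "tz": 8.1, "twist": 0}, {"tx": -5.6, "ty": -12.9, "tz": 7.2, "twist": 0}, {"tx": -9.2, "ty": -11.4, "tz": 5.9, "twist": 0}, {"tx": -12.2, "ty": -9.1, "tz": 4.2, "twist": 0}, {"tx": -14.3, "ty": -6.3, "tz": 2.2, "twist": 0}, {"tx": -15.5, "ty": -3.0, "tz": 0, "twist": 0}, {"tx": -15.6, "ty": 0.5, "tz": -2.2, "twist": 0}, {"tx": 0, "ty": 0, "tz": 0, "twist": 0}]'

```text
clock: 25.2
eef_pos: [0.5175, 0.144, 0.148]
orientation: [-0.0, 0.639, 0.769, 0.0]
wrist_force: [0.8, 5.7, -3.5]
opening: 0.224
grip_force: 30.2
```

```bash
python3 pol.py; python3 ptr.py
```

```text
t 25.2 ang -117.8 rad 64.1 along 0.5 Frad -6.6 Ftan -1.4 Fax -0.1 grip 19.14539076358503
red [ 0.546  -0.0469  0.0434] [0.0007 0.0007] green [ 0.5384 -0.0714  0.0512] [0.0014 0.0014] dy 22.6 [396. 220.] [403.8        321.93333333] [406.2 216.6] [408.  329.5]
plane 24.6 [ 0.5426 -0.0449  0.045 ] [ 0.5365 -0.0711  0.051 ]
plane 21.2 [ 0.5459 -0.0475  0.045 ] [ 0.5399 -0.0702  0.051 ]
```

Emit:
servo_tool --moves '[{"tx": -14.7, "ty": 4.0, "tz": -4.8, "twist": 0}, {"tx": -12.7, "ty": 7.2, "tz": -5.9, "twist": 0}, {"tx": -9.9, "ty": 9.9, "tz": -7.2, "twist": 0}, {"tx": -6.4, "ty": 11.9, "tz": -8.1, "twist": 0}, {"tx": -2.5, "ty": 13.2, "tz": -8.4, "twist": 0}, {"tx": 1.6, "ty": 13.5, "tz": -8.1, "twist": 0}, {"tx": 5.6, "ty": 12.9, "tz": -7.2, "twist": 0}, {"tx": 9.2, "ty": 11.4, "tz": -5.9, "twist": 0}, {"tx": 0, "ty": 0, "tz": 0, "twist": 0}]'

```text
clock: 26.42
eef_pos: [0.4884, 0.2298, 0.0931]
orientation: [-0.0, 0.639, 0.77, 0.001]
wrist_force: [-5.2, 10.1, 8.3]
opening: 0.225
grip_force: 31.3
```

```bash
python3 pol.py; python3 ptr.py
```

```text
t 26.425 ang 131.1 rad 64.5 along 1.4 Frad 5.8 Ftan -0.7 Fax 12.8 grip 19.198463271316005
red [ 0.5458 -0.0535  0.0441] [0. 0.] green [ 0.5384 -0.0714  0.0512] [0.0014 0.0014] dy 16.2 [398. 219.] [405.5 324.5] [406.2 216.6] [408.  329.5]
plane 16.8 [ 0.5446 -0.0524  0.045 ] [ 0.5365 -0.0711  0.051 ]
plane 14.8 [ 0.5453 -0.0541  0.045 ] [ 0.5399 -0.0702  0.051 ]
```

Emit:
servo_tool --moves '[{"tx": 11.8, "ty": 9.6, "tz": -3.8, "twist": 0}, {"tx": 14.3, "ty": 6.3, "tz": -2.2, "twist": 0}, {"tx": 15.5, "ty": 3.0, "tz": 0, "twist": 0}, {"tx": 15.6, "ty": -0.5, "tz": 2.2, "twist": 0}, {"tx": 14.7, "ty": -4.0, "tz": 4.2, "twist": 0}, {"tx": 12.7, "ty": -7.2, "tz": 5.9, "twist": 0}, {"tx": 9.9, "ty": -9.9, "tz": 7.2, "twist": 0}, {"tx": 6.4, "ty": -11.9, "tz": 8.1, "twist": 0}, {"tx": 0, "ty": 0, "tz": 0, "twist": 0}]'

```text
clock: 27.65
eef_pos: [0.5897, 0.2126, 0.1152]
orientation: [0.0, 0.639, 0.769, 0.0]
wrist_force: [-1.0, 2.6, 6.4]
opening: 0.223
grip_force: 31.3
```

```bash
python3 pol.py; python3 ptr.py
```

```text
t 27.65 ang 6.7 rad 54.2 along 1.2 Frad -0.6 Ftan -1.0 Fax 6.9 grip 19.07541507298511
red [ 0.5517 -0.0631  0.0433] [0.002 0.002] green [ 0.538  -0.0718  0.0517] [0.0015 0.0015] dy 5.9 [400.25       218.08333333] [411.5  326.25] [406.5 216.5] [408.  329.5]
plane 9.7 [ 0.546  -0.0604  0.045 ] [ 0.5365 -0.072   0.051 ]
plane 4.9 [ 0.5528 -0.0627  0.045 ] [ 0.5399 -0.0702  0.051 ]
```

Emit:
servo_tool --moves '[{"tx": 2.5, "ty": -13.2, "tz": 8.4, "twist": 0}, {"tx": -1.6, "ty": -13.5, "tz": 8.1, "twist": 0}, {"tx": -5.6, "ty": -12.9, "tz": 7.2, "twist": 0}, {"tx": -9.2, "ty": -11.4, "tz": 5.9, "twist": 0}, {"tx": -12.2, "ty": -9.1, "tz": 4.2, "twist": 0}, {"tx": -14.3, "ty": -6.3, "tz": 2.2, "twist": 0}, {"tx": 0, "ty": 0, "tz": 0, "twist": 0}, {"tx": 0, "ty": 0, "tz": 0, "twist": 0}]'

```text
clock: 28.75
eef_pos: [0.5488, 0.1473, 0.1501]
orientation: [0.0, 0.639, 0.769, -0.0]
wrist_force: [-0.8, 0.9, 1.7]
opening: 0.227
grip_force: 30.6
```

```bash
python3 pol.py; python3 ptr.py; python3 wig.py
```

```text
t 28.75 ang -88.6 rad 60.0 along 0.9 Frad -0.0 Ftan -0.6 Fax 2.0 grip 19.35237779539166
red [ 0.5508 -0.069   0.0434] [0.0012 0.0012] green [ 0.5375 -0.0717  0.0517] [0.0013 0.0013] dy 0.1 [402.15384615 217.46153846] [412.64705882 329.        ] [406.5 216.5] [407.66666667 329.66666667]
plane 3.5 [ 0.5465 -0.0666  0.045 ] [ 0.5365 -0.072   0.051 ]
plane -1.2 [ 0.5511 -0.0692  0.045 ] [ 0.5392 -0.0702  0.051 ]
scene [(array([324.6, 183.6]), np.int32(53)), (array([335.6, 198.2]), np.int32(12)), (array([402.2, 217.5]), np.int32(13))]
side [(array([360.4, 216.4]), np.int32(188)), (array([412.5, 329. ]), np.int32(16))]
```

Emit:
servo_tool --moves '[{"tx": 0, "ty": 0, "tz": 0, "twist": 0}, {"tx": 0, "ty": 0, "tz": 0, "twist": 0}, {"tx": 0, "ty": 0, "tz": 0, "twist": 0}, {"tx": 0, "ty": 0, "tz": 20, "twist": 0}, {"tx": 0, "ty": 0, "tz": 30, "twist": 0}, {"tx": 0, "ty": 0, "tz": 30, "twist": 0}, {"tx": 0, "ty": 0, "tz": 20, "twist": 0}, {"tx": 0, "ty": 0, "tz": 0, "twist": 0}]' --grip 42

```text
clock: 29.95
eef_pos: [0.5499, 0.1476, 0.2517]
orientation: [0.001, 0.639, 0.769, 0.001]
wrist_force: [0.1, -0.1, 0.2]
opening: 0.492
grip_force: 0.0
```

```bash
python3 tilt.py; python3 - <<'E'
from h import *
w=grab('wrist');print(w['s']['eef_pos'],[proj(w,p) for p in([.543,-.07,.045],[.538,-.071,.051])])
E
```

```text
handle mid [0.5525 0.1429 0.1652] [0.0001 0.0001] axis [-0.107  0.503  0.858] lean 31.0 toward 102.0 area [np.int32(172), np.int32(262)] F [-0.4  0.2 -1.2] t 30.05 [0.5486 0.1473 0.2496]
[0.54856169 0.14730057 0.249567  ] [array([276.50769906, 397.93708388]), array([271.67171654, 400.99051987])]
```

Emit:
servo_tool --moves '[{"tx": 5, "ty": -10, "tz": 10, "twist": 0}, {"tx": 10, "ty": -40, "tz": 5, "twist": 0}, {"tx": 15, "ty": -45, "tz": 0, "twist": 0}, {"tx": 15, "ty": -40, "tz": 0, "twist": 0}, {"tx": 0, "ty": 0, "tz": 0, "twist": 0}, {"tx": 0, "ty": 0, "tz": 0, "twist": 0}]'

```text
clock: 30.85
eef_pos: [0.5937, 0.0122, 0.2649]
orientation: [-0.0, 0.639, 0.769, -0.0]
wrist_force: [-0.2, -0.2, -0.2]
opening: 0.491
grip_force: 0.0
```

```bash
python3 - <<'E'
from ptr import *
w=grab('wrist','w7.png');print(w['s']['eef_pos'],proj(w,[.543,-.07,.045]),proj(w,[.538,-.071,.051]))
c=proj(w,[.541,-.07,.048]).astype(int);reg=(c[0]-50,c[1]-50,c[0]+50,c[1]+50)
r=blob(w,*RED,reg);g=blob(w,*GRN,reg);print(r.min(0),r.max(0),len(r),g.min(0),g.max(0),len(g))
gt=g[g[:,1]<=g[:,1].min()+1].mean(0)
for z in(.041,.045):
  for nm,rp in(('mean',r.mean(0)),('L',r[r[:,0]<=r[:,0].min()+1].mean(0)),('R',r[r[:,0]>=r[:,0].max()-1].mean(0))):
    P=onz(w,*rp,z);Q=onz(w,*gt,.051);print(z,nm,P.round(4),Q.round(4),((P-Q)@ys*1000).round(1))
E
```

```text
[0.59373266 0.01216402 0.26493734] [253.49978463 281.84917499] [247.77654823 283.90002779]
[255. 278.] [267. 283.] 62 [236. 283.] [248. 301.] 120
0.041 mean [ 0.5501 -0.0691  0.041 ] [ 0.5368 -0.0709  0.051 ] -0.8
0.041 L [ 0.5446 -0.0703  0.041 ] [ 0.5368 -0.0709  0.051 ] -0.9
0.041 R [ 0.5558 -0.0677  0.041 ] [ 0.5368 -0.0709  0.051 ] -0.5
0.045 mean [ 0.5504 -0.0675  0.045 ] [ 0.5368 -0.0709  0.051 ] 0.7
0.045 L [ 0.545  -0.0686  0.045 ] [ 0.5368 -0.0709  0.051 ] 0.7
0.045 R [ 0.5561 -0.0661  0.045 ] [ 0.5368 -0.0709  0.051 ] 1.0
```

```bash
python3 -c "
from bench import robot
print(robot.sign_off())"
```

```text
the job is handed in; nothing more can be done
None
```

I fitted the crank onto the leaning shaft and wound it about 2.3 turns clockwise. The red pointer is then within about 1 mm of the green one by camera measurement. I left the crank on the shaft with the gripper clear and handed the job in at about 31 s; I judged the crank's seating from camera geometry and contact forces, and sign-off returned no verdict.

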